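Set out the solutions for meter calibration

ROBOT

A 6-joint arm with a two-finger parallel gripper is mounted at the origin on a cart in front of the work surface, level with it; the furniture and walls round the work are solid. World frame = base frame: x ahead of the robot, y to its left, z up, the work surface at z = 0. Lengths are in m, angles in rad, forces in N, time in s.
With the tool pointing down it reaches from about 0.3 to 0.775 m from the base axis. Payload 14.6 kg.
Tool frame: the origin (TCP) lies at the very end of the fingers, on their centre line; the grasp point (between the pads) lies 19 mm behind it; z points along the fingers, y is the line along which they close (so a half turn about z gives the same grasp; the last joint's range is limited). The gripper opens to 94 mm and grips with 3 to 60 N. Pads are 16 mm wide; open, the fingers measure 119 mm over their backs; the gripper's body (75 mm by 177 mm) begins 78 mm behind the grasp point.
Start: joints at [-1.171, 0.3, 1.521, -0, 1.321, -0.067], TCP at [0.248, -0.491, 0.205] pointing down, gripper open.
Joint ranges: [-3.03, 3.03], [-0.79, 2.21], [0.23, 2.52], [-1.04, 4.18], [0, 3.07], [-2.55, 2.55]. Speed limits (rad/s): [2.22, 2.22, 2.57, 3.14, 3.14, 3.14].

INTERFACE

Orientations are given as [roll, pitch, yaw] about the fixed x, y, z axes, in that order (R = Rz(yaw) Ry(pitch) Rx(roll)).
In Python, from station import * gives the robot as it stands.
- The arm moves only by the tool jog_arm, never from a script. Its argument "rows" is a list of rows, each a list of 3 entries, a list of its own where there are three numbers: the shift along the tool's x, y, z in m, then the turn about the tool's z in degrees, then the finger opening in m, from 0 to 0.094. A call has 1 to 12 rows; each row shifts and turns the commanded pose from where the row before left it, along the tool's axes as they then stand; what a row does not reach is not made up. A row lasts 1/12 s, in which the tool goes at most 41.7 mm and 7.16 degrees, less where a joint would pass 70% of its speed; a pose out of reach is approached as far as the arm can. A call is refused whole if a number of a shift passes 0.0417 or a number of a turn 7.16, either way. A call with a gripper value outside its range is refused whole. The fingers move at their own pace and stop on an object; "squeeze" is the grip in N (left out, the last holds). Time passes only in rows, so rows that do not move let the fingers close. It gives the time, the measured TCP pose, the force, the opening and the grip force at its end, in the units of the state.
- get_obs(): the state, without advancing time (a new reading comes with each control period).
- camera(name): name is "scene" or "top" or "wrist"; returns a dict with "image" (420x560x3 uint8, red, green, blue), "range_z" (420x560 float32, m along the optical axis (not along the pixel's ray), 0 where there is no reading), "K" (3x3 intrinsics, pixels), "world_from_camera" (4x4, takes a point from camera to world coordinates); the wrist camera has in their place "T_tool_cam" (4x4, takes a point from camera to tool coordinates, whose origin is the TCP and whose axes are the flange's). Camera axes: x right, y up, looking along -z (the intrinsics and any distortion apply to the point x, -y, -z); pixel columns grow to the right and rows downward; lengths in m; the calibration is good to about 2 mm. A picture is of the moment at which its call begins: read the wrist's pose just before it.
- hand_in(): hands the job in; it is judged then, once.
Trained networks look in a picture, given as the dict that the camera call returned (one of the last four; its "shot" number tells which), for a name from the list of things; names that differ only in an ending like _2 or _b are one class to them, and where a whole thing is asked for, a point or a joint stands for the part that bears it (a point fixed in the world has none). Each returns a list of dicts, best first, with "p" (0 to 1); they miss things now and then, are a little off and sometimes report something else, mostly with a low value. They report only what shows in the picture. A call takes as long as a camera call. They do not tell look-alikes from the thing itself.
- search_frame(label, picture): "at" ([column, row] as shares, 0 to 1, of the picture: columns of its width, rows of its height, amid what is visible of it).
- spot_point(label, picture): "at" ([column, row] as shares, 0 to 1, of the picture: columns of its width, rows of its height: a listed point, or the origin of a listed thing).
The state is a dict: "time_s": time; "qpos": joint angles; "joint_vel": joint speeds; "tau": joint torques, N m; "ee_pos": TCP position; "eef_rot": TCP orientation; "force": force on the tool from outside, world axes, zero at the start; "moment": the same for the moment, N m; "grip_width": finger opening in m; "grip_force": force on a finger pad.
Only numpy, scipy, OpenCV 4.12 (cv2) and the standard library are available. Lean on these libraries where they do the work, as an engineer would, in place of code of your own. Each camera call takes 0.05 s, during which the arm holds its last target. There are 200 camera calls.

TASK

Set out the bottles for calibrating the meter: stand each capped bottle in the holder of its cap's colour, first the yellow, then the red, then the blue, and last of all stand the dropper bottle with the black bulb in the black holder. Each must end upright inside its holder's rim, flat on its floor; set the bottles down rather than drop them, never let one tip over, and leave the glass beaker and the black meter where they are.

Things in the scene. Friction and masses are not known exactly. Their poses are not given: they have to be found in the camera images.
- yellow_bottle: Loose white plastic solution bottle with a yellow screw cap and a yellow label band, standing upright: 48 mm diameter, 98 mm tall, 0.08 to 0.2 kg. The round body has straight sides from 3 to 65 mm height, then a shoulder; the cap (32 mm diameter) is at 82 to 98 mm and does not turn. Origin: centre of the underside; z is up along its axis.
- red_bottle: Loose white plastic solution bottle with a red screw cap and a red label band, standing upright: 48 mm diameter, 98 mm tall, 0.08 to 0.2 kg. The round body has straight sides from 3 to 65 mm height, then a shoulder; the cap (32 mm diameter) is at 82 to 98 mm and does not turn. Origin: centre of the underside; z is up along its axis.
- blue_bottle: Loose white plastic solution bottle with a blue screw cap and a blue label band, standing upright: 48 mm diameter, 98 mm tall, 0.08 to 0.2 kg. The round body has straight sides from 3 to 65 mm height, then a shoulder; the cap (32 mm diameter) is at 82 to 98 mm and does not turn. Origin: centre of the underside; z is up along its axis.
- dropper: Loose amber glass dropper bottle with a black rubber bulb, standing upright: body 43 mm diameter with straight sides from 3 to 38 mm height, then a shoulder; collar (26 mm diameter) at 65 to 72 mm, bulb above it (14 mm diameter from 75 to 105 mm, then tapering, top at 122 mm), rigid enough to lift the bottle by; 0.06 to 0.13 kg. Origin: centre of the underside; z is up along its axis.
- yellow_holder: Yellow round holder, a shallow cup fixed to the table: outside diameter 78 mm with fine ribs, 12 mm high, open at the top, inside diameter 66 mm, floor 4 mm above the table (rim stands 8 mm over the floor). Fits any of the four bottles loosely. Origin: centre of its underside, on the table.
- red_holder: Red round holder, a shallow cup fixed to the table: outside diameter 78 mm with fine ribs, 12 mm high, open at the top, inside diameter 66 mm, floor 4 mm above the table (rim stands 8 mm over the floor). Fits any of the four bottles loosely. Origin: centre of its underside, on the table.
- blue_holder: Blue round holder, a shallow cup fixed to the table: outside diameter 78 mm with fine ribs, 12 mm high, open at the top, inside diameter 66 mm, floor 4 mm above the table (rim stands 8 mm over the floor). Fits any of the four bottles loosely. Origin: centre of its underside, on the table.
- black_holder: Black round holder, a shallow cup fixed to the table: outside diameter 78 mm with fine ribs, 12 mm high, open at the top, inside diameter 66 mm, floor 4 mm above the table (rim stands 8 mm over the floor). Fits any of the four bottles loosely. Origin: centre of its underside, on the table.
- beaker: Clear glass beaker, a bystander, loose: 53 x 59 mm over the spout, 67 mm tall. Origin: centre of the underside, z up.
- meter: Black hand-held meter lying flat, a bystander, loose: 189 mm long (its x), 70 mm wide (its y), 36 mm high. Origin: centre of the underside, z up.
There are look-alikes about, which are no part of the job. What is shaped like the dropper but pink is not meant.

How it is judged:
By the outcome, as a careful person would: the job done as asked, in the order asked, and still so for the second after the job is handed in, with the robot touching nothing.
It also fails if it takes over 120 s, if anything falls off the work surface, if the arm or the gripper's body presses on something with over 40 N, if the wrist force passes 120 N, or if a joint passes its speed limit or range.

## Working session

There is one attempt and no reset: what is moved stays moved. The work goes in short steps, Python scripts to look and compute and a tool call to move; the robot and the scene stay as the last step left them, time stands still between calls to the robot, and variables do not carry over. Pictures are saved under pics/ and viewed, at most 14 in all, crops included, and the job is handed in when it is done.

Besides the shell and the picture viewer there is one more tool, called after "Request:" as a command line: name --argument value ..., lists and objects as JSON in quotes. jog_arm: Moves the arm, as the interface text tells. Its arguments: {"type":"object","properties":{"rows":{"type":"array","items":{"type":"array"}},"squeeze":{"type":"number"}},"required":["rows"]}

```bash
mkdir -p pics
cat > h.py <<'E'
from station import *
import numpy as np, cv2
def save(im,n): cv2.imwrite('pics/'+n,cv2.cvtColor(np.ascontiguousarray(im),cv2.COLOR_RGB2BGR))
def world(c,T=None):
    K=c["K"];z=c["range_z"];h,w=z.shape
    u,v=np.meshgrid(np.arange(w),np.arange(h))
    P=np.stack([(u-K[0,2])/K[0,0]*z,-(v-K[1,2])/K[1,1]*z,-z,np.ones_like(z)],-1)
    M=c["world_from_camera"] if T is None else T
    W=(P@np.array(M).T)[...,:3]; W[z==0]=np.nan
    return W
E
python3 - <<'E'
from h import *
for n in ("scene","top"):
    c=camera(n); save(c["image"],n+"0.png"); W=world(c)
    print(n,{k:np.array(v).round(3).tolist() for k,v in c.items() if k not in("image","range_z")})
    for l in ["yellow_bottle","red_bottle","blue_bottle","dropper","yellow_holder","red_holder","blue_holder","black_holder","beaker","meter"]:
        for d in search_frame(l,c)[:4]:
            x,y=int(d["at"][0]*560),int(d["at"][1]*420)
            print(l,round(d["p"],2),(x,y),W[y,x].round(3))
o=get_obs();print(o["ee_pos"],o["eef_rot"],o["time_s"])
E
```

```text
scene {'K': [[392.753, 0.0, 280.337], [0.0, 392.753, 202.691], [0.0, 0.0, 1.0]], 'world_from_camera': [[-0.907, 0.311, -0.285, 0.23], [-0.422, -0.642, 0.641, 0.628], [0.017, 0.701, 0.713, 0.749], [0.0, 0.0, 0.0, 1.0]], 'shot': 1}
yellow_bottle 0.89 (200, 255) [0.584 0.24  0.08 ]
red_bottle 0.95 (265, 178) [ 0.575 -0.047  0.07 ]
blue_bottle 0.73 (282, 238) [0.473 0.066 0.004]
blue_bottle 0.69 (256, 301) [0.43  0.283 0.073]
dropper 0.66 (259, 303) [0.424 0.281 0.068]
dropper 0.56 (334, 177) [ 0.42  -0.149  0.051]
yellow_holder 0.62 (283, 154) [ 0.608 -0.234  0.003]
red_holder 0.51 (333, 161) [ 0.459 -0.265  0.006]
blue_holder 0.74 (235, 217) [0.611 0.056 0.004]
blue_holder 0.24 (305, 192) [ 0.468 -0.062  0.051]
black_holder 0.63 (282, 241) [0.468 0.076 0.006]
beaker 0.79 (338, 125) [ 0.487 -0.371  0.06 ]
meter 0.68 (204, 362) [0.469 0.415 0.037]
meter 0.21 (306, 191) [ 0.467 -0.066  0.052]
top {'K': [[498.576, 0.0, 279.716], [0.0, 498.576, 208.703], [0.0, 0.0, 1.0]], 'world_from_camera': [[0.015, 0.991, -0.134, 0.304], [-1.0, 0.015, -0.001, -0.024], [0.001, 0.134, 0.991, 1.665], [0.0, 0.0, 0.0, 1.0]], 'shot': 2}
yellow_bottle 0.5 (206, 192) [0.571 0.218 0.069]
red_bottle 0.65 (291, 189) [ 0.579 -0.057  0.102]
blue_bottle 0.78 (190, 234) [0.431 0.259 0.098]
dropper 0.7 (295, 226) [ 0.464 -0.072  0.075]
dropper 0.54 (322, 242) [ 0.413 -0.158  0.085]
dropper 0.5 (293, 191) [ 0.574 -0.064  0.095]
yellow_holder 0.85 (340, 187) [ 0.606 -0.225  0.002]
blue_holder 0.73 (254, 183) [0.614 0.066 0.009]
blue_holder 0.4 (207, 187) [0.585 0.213 0.081]
black_holder 0.61 (249, 225) [0.472 0.08  0.007]
beaker 0.65 (391, 221) [ 0.493 -0.397 -0.003]
meter 0.84 (149, 223) [0.47  0.406 0.037]
[ 0.2475235  -0.49113428  0.20543586] [-3.14157524e+00 -2.03317902e-05  4.66837115e-01] 1.1
```

Run:
```python
import cv2
a=cv2.imread('pics/scene0.png');b=cv2.imread('pics/top0.png')
cv2.imwrite('pics/s1.png',cv2.resize(a[100:400,120:420],(600,600),interpolation=cv2.INTER_CUBIC))
cv2.imwrite('pics/t1.png',cv2.resize(b[140:290,130:430],(800,400),interpolation=cv2.INTER_CUBIC))
```

```text
(no output)
```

View pics/s1.png

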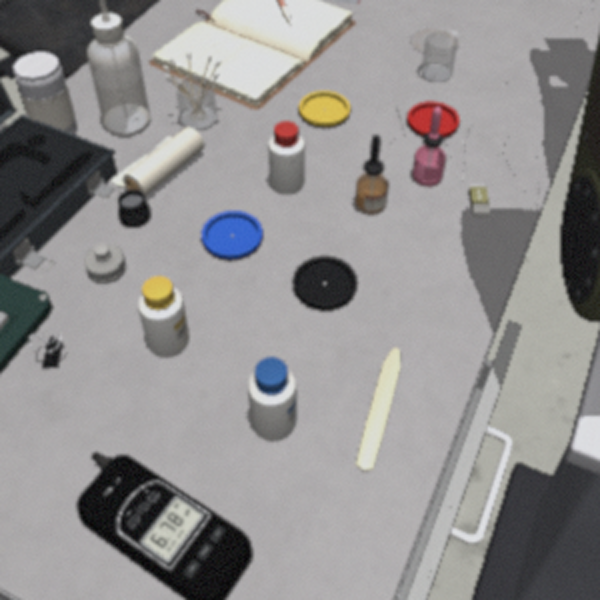

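View pics/t1.png

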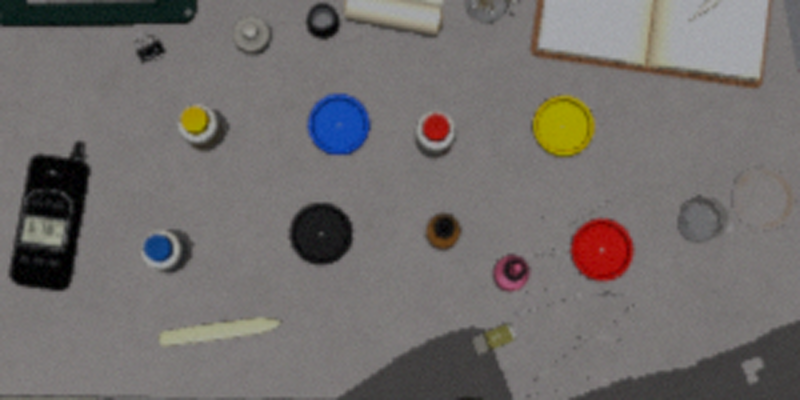

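The pictures show, in full top pixels: the yellow cap at (203,185), the red cap at (293,188) and the blue cap at (189,233). The holders are yellow (341,187), red (356,234), blue (257,187) and black (250,227). The amber dropper is at (296,226). Things that could be mistaken for it are the pink dropper at (322,242), the small black pot at (251,148) and the grey stopper at (224,153). I choose the amber one.

```bash
cat >> h.py <<'E'
def ray(c,u,v,z):
    M=np.array(c["world_from_camera"]);K=c["K"]
    d=M[:3,:3]@np.array([(u-K[0,2])/K[0,0],-(v-K[1,2])/K[1,1],-1]);return M[:3,3]+d*(z-M[2,3])/d[2]
def px(c,p):
    M=np.linalg.inv(c["world_from_camera"]);q=M[:3,:3]@np.array(p)+M[:3,3];K=c["K"]
    return K[0,2]-K[0,0]*q[0]/q[2],K[1,2]+K[1,1]*q[1]/q[2]
def masks(im):
    h=cv2.cvtColor(im,cv2.COLOR_RGB2HSV).astype(int);H,S,V=h[...,0],h[...,1],h[...,2]
    s=(S>130)&(V>50)
    return dict(yellow=s&(H>20)&(H<35)&(V>90),red=s&((H<6)|(H>174)),blue=s&(H>100)&(H<125),black=(V<60))
def blob(m,u,v,r=22):
    n,L,st,ce=cv2.connectedComponentsWithStats(m.astype(np.uint8))
    i=[k for k in range(1,n) if st[k,4]>15 and np.hypot(*(ce[k]-[u,v]))<r]
    k=max(i,key=lambda k:st[k,4]); return L==k,ce[k],st[k]
E
python3 - <<'E'
from h import *
G=dict(yellow=((.575,.22),(.606,-.23)),red=((.577,-.055),(.459,-.27)),blue=((.43,.27),(.612,.06)),black=((.464,-.07),(.472,.078)))
for n in ("top","scene"):
    c=camera(n);W=world(c);m=masks(c["image"])
    for k,(b,h) in G.items():
        try:
            u,v=px(c,(*h,.008));M,ce,st=blob(m[k],u,v)
            x0,y0,w,hh=st[:4]
            print(n,k,"holder bbox",ray(c,x0+(w-1)/2,y0+(hh-1)/2,.009)[:2].round(4),"cent",ray(c,*ce,.008)[:2].round(4),st.tolist())
        except Exception as e: print(n,k,'h',e)
        D=np.hypot(W[...,0]-b[0],W[...,1]-b[1])<.045
        if k=="black":
            for lo,hi in((.085,.13),(.01,.06)):
                P=W[D&(W[...,2]>lo)&(W[...,2]<hi)];print("  drop",lo,np.median(P,0).round(4),len(P))
        else:
            P=W[D&(W[...,2]>.09)];print("  cap range",np.median(P,0).round(4),len(P))
            try:
                u,v=px(c,(*b,.095));M,ce,st=blob(m[k],u,v); print("  cap colour",ray(c,*ce,.096)[:2].round(4),st.tolist())
            except Exception as e: print(k,'c',e)
c=camera("top");save(cv2.resize(c["image"][205:265,270:350],(800,600),interpolation=cv2.INTER_CUBIC),"crop.png")
E
```

```text
top yellow holder bbox [ 0.6048 -0.2277] cent [ 0.6056 -0.2275] [330, 176, 23, 23, 419]
  cap range [0.5908 0.2269 0.0965] 78
  cap colour [0.5903 0.2258] [198, 180, 10, 10, 80]
top red holder bbox [ 0.45   -0.2758] cent [ 0.4492 -0.2755] [344, 222, 24, 23, 426]
  cap range [ 0.5863 -0.0636  0.0972] 82
  cap colour [ 0.585  -0.0638] [289, 183, 9, 10, 76]
top blue holder bbox [0.6039 0.0556] cent [0.6034 0.0567] [246, 175, 23, 23, 412]
  cap range [0.4372 0.2644 0.0974] 81
  cap colour [0.4352 0.2631] [184, 229, 10, 9, 74]
top black holder bbox [0.4631 0.076 ] cent [0.4633 0.0758] [239, 217, 23, 22, 411]
  drop 0.085 [ 0.4659 -0.0743  0.1154] 14
  drop 0.01 [ 0.4604 -0.0727  0.0445] 93
scene yellow holder bbox [ 0.608  -0.2257] cent [ 0.6087 -0.2255] [270, 146, 25, 17, 329]
  cap range [0.5932 0.2283 0.098 ] 179
  cap colour [0.5915 0.2306] [192, 239, 14, 15, 175]
scene red holder bbox [ 0.4536 -0.275 ] cent [ 0.454 -0.275] [324, 151, 25, 17, 280]
  cap range [ 0.5883 -0.0606  0.0981] 108
  cap colour [ 0.587  -0.0579] [258, 161, 11, 12, 100]
scene blue holder bbox [0.6069 0.0589] cent [0.6072 0.0582] [221, 206, 30, 23, 550]
  cap range [0.4394 0.2665 0.098 ] 223
  cap colour [0.4383 0.2686] [248, 280, 15, 16, 197]
scene black holder bbox [0.4669 0.0799] cent [0.4673 0.0791] [267, 229, 31, 26, 624]
  drop 0.085 [ 0.47   -0.0721  0.1044] 57
  drop 0.01 [ 0.4651 -0.0615  0.0402] 271
```

View pics/crop.png

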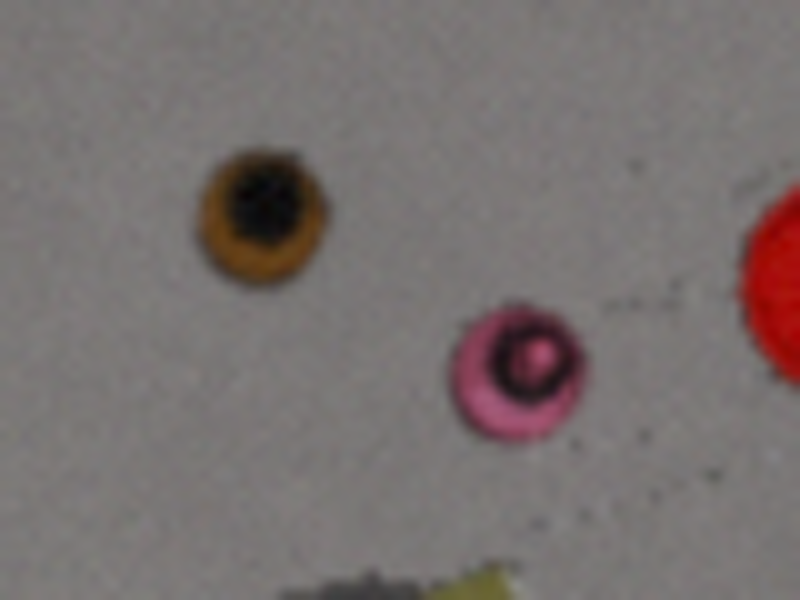

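The crop confirms it: the amber body with the black bulb is at full top (296,226). The pink look-alike at (322,242) is left alone.

Request:
jog_arm --rows '[[[0,0,0],6.69,0.09],[[0,0,0],6.69,0.09],[[0,0,0],6.69,0.09],[[0,0,0],6.69,0.09],[[0.017,-0.035,0],0,0.09],[[0.017,-0.035,0],0,0.09],[[0.017,-0.035,0],0,0.09],[[0.017,-0.035,0],0,0.09],[[0.017,-0.035,0],0,0.09],[[0.017,-0.035,0],0,0.09],[[0.017,-0.035,0],0,0.09],[[0.017,-0.035,0],0,0.09]]' --squeeze 20

```text
time_s: 2.25
ee_pos: [0.384, -0.2094, 0.2057]
eef_rot: [3.141, -0.001, -0.001]
force: [0.9, 0.5, 1.0]
grip_width: 0.0897
grip_force: 0.0
```

Request:
jog_arm --rows '[[[0.0173,-0.0363,0],0,0.09],[[0.0173,-0.0363,0],0,0.09],[[0.0173,-0.0363,0],0,0.09],[[0.0173,-0.0363,0],0,0.09],[[0.0173,-0.0363,0],0,0.09],[[0.0173,-0.0363,0],0,0.09],[[0.0173,-0.0363,0],0,0.09],[[0.0173,-0.0363,0],0,0.09],[[0.0173,-0.0363,0],0,0.09],[[0.0173,-0.0363,0],0,0.09],[[0.0173,-0.0363,0],0,0.09],[[0.0173,-0.0363,0],0,0.09]]'

```text
time_s: 3.25
ee_pos: [0.5917, 0.2264, 0.2054]
eef_rot: [-3.142, -0.0, -0.0]
force: [1.4, -0.0, 0.3]
grip_width: 0.0902
grip_force: 0.0
```

```bash
cat >> h.py <<'E'
def wristW():
    o=get_obs();c=camera("wrist")
    from scipy.spatial.transform import Rotation as R
    T=np.eye(4);T[:3,:3]=R.from_euler("xyz",o["eef_rot"]).as_matrix();T[:3,3]=o["ee_pos"]
    c["world_from_camera"]=T@np.array(c["T_tool_cam"]);return o,c,world(c)
E
python3 - <<'E'
from h import *
o,c,W=wristW();print(o["ee_pos"]);save(c["image"],"w1.png")
P=W[(W[...,2]>.09)&(W[...,2]<.11)&(np.hypot(W[...,0]-.592,W[...,1]-.227)<.05)]
print(len(P),P.mean(0) if len(P) else 0,np.ptp(P,0)/2+P.min(0),np.ptp(P,0))
m=masks(c["image"])["yellow"];P=W[m];P=P[P[:,2]>.07];print(np.nanmedian(P,0),np.ptp(P,0))
E
```

```text
[0.59174401 0.22642111 0.20541592]
914 [0.59458063 0.22609545 0.09779215] [0.59406764 0.22582098 0.0953381 ] [0.03125502 0.03136486 0.01015038]
[0.59618776 0.2262724  0.09791539] [0.03021952 0.03024456 0.0204484 ]
```

View pics/w1.png

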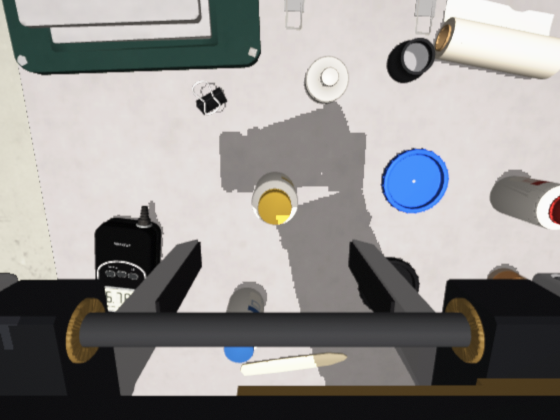

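The wrist view shows the yellow cap centred at about (275,207) with the fingers on either side and nothing in their way. Going down to grasp it.

Request:
jog_arm --rows '[[[0.002,0,0.034],0,0.09],[[0,0,0.034],0,0.09],[[0,0,0.034],0,0.09],[[0,0,0.034],0,0.09],[[0,0,0.026],0,0.09],[[0,0,0.01],0,0.09],[[0,0,0],0,0.044],[[0,0,0],0,0.044],[[0,0,0],0,0.044],[[0,0,0],0,0.044],[[0,0,0],0,0.044],[[0,0,0],0,0.044]]'

```text
time_s: 4.3
ee_pos: [0.5937, 0.2245, 0.0344]
eef_rot: [-3.141, -0.001, -0.0]
force: [-0.2, -0.2, -0.2]
grip_width: 0.0534
grip_force: 0.0
```

Request:
jog_arm --rows '[[[0,0,0],0,0.03],[[0,0,0],0,0.03],[[0,0,0],0,0.03],[[0,0,0],0,0.03],[[0,0,0],0,0.03],[[0,0,-0.01],0,0.03],[[0,0,-0.02],0,0.03],[[0,0,-0.03],0,0.03],[[0,0,-0.03],0,0.03],[[0,0,-0.03],0,0.03],[[0,0,-0.03],0,0.03]]'

```text
time_s: 5.22
ee_pos: [0.5929, 0.2241, 0.1853]
eef_rot: [3.141, 0.0, -0.0]
force: [0.9, -0.7, -0.4]
grip_width: 0.0461
grip_force: 20.0
```

Request:
jog_arm --rows '[[[0.0012,0.02,0],0,0.03],[[0.0012,0.039,0],0,0.03],[[0.0012,0.039,0],0,0.03],[[0.0012,0.039,0],0,0.03],[[0.0012,0.039,0],0,0.03],[[0.0012,0.039,0],0,0.03],[[0.0012,0.039,0],0,0.03],[[0.0012,0.039,0],0,0.03],[[0.0012,0.039,0],0,0.03],[[0.0012,0.039,0],0,0.03],[[0.0012,0.039,0],0,0.03],[[0.0012,0.03,0],0,0.03]]'

```text
time_s: 6.22
ee_pos: [0.6069, -0.2186, 0.1838]
eef_rot: [3.141, 0.0, -0.002]
force: [-0.2, 1.4, -1.3]
grip_width: 0.0462
grip_force: 20.0
```

Run:
```python
from h import *
o,c,W=wristW();print(o["ee_pos"],o["grip_width"],o["grip_force"]);save(c["image"],"w2.png")
m=masks(c["image"])
for k,h in dict(yellow=(.607,-.2265),red=(.452,-.2755),blue=(.6055,.057)).items():
    P=W[m[k]];P=P[(P[:,2]<.03)&(np.hypot(P[:,0]-h[0],P[:,1]-h[1])<.06)]
    if len(P)>30: print(k,len(P),(P.min(0)+P.max(0))/2,np.ptp(P,0))
```

```text
[ 0.60685631 -0.21864118  0.18383098] 0.04618262852061027 19.960142858326435
yellow 2654 [ 0.61408962 -0.22908582  0.00688457] [0.06665952 0.07797672 0.01541933]
red 145 [ 0.46950577 -0.27525753  0.00735809] [0.03076887 0.01457337 0.00994877]
blue 3767 [0.60670289 0.05579384 0.00744205] [0.07687386 0.07822509 0.01405787]
```

View pics/w2.png

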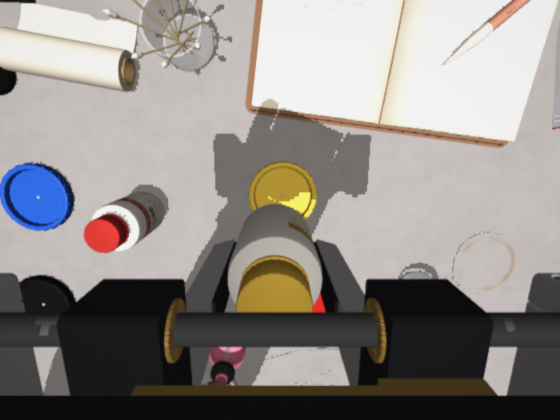

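The wrist view shows the yellow bottle held upright over the yellow holder, whose centre is near (283,193). The beaker is at (418,275), clear of the gripper. Lowering.

Request:
jog_arm --rows '[[[0.001,0.007,0],0,0.03],[[0,0,0.03],0,0.03],[[0,0,0.035],0,0.03],[[0,0,0.03],0,0.03],[[0,0,0.02],0,0.03],[[0,0,0.01],0,0.03],[[0,0,0],0,0.03]]'

```text
time_s: 6.85
ee_pos: [0.6078, -0.2217, 0.0566]
eef_rot: [-3.14, 0.003, 0.0]
force: [-0.5, 0.4, -2.0]
grip_width: 0.0463
grip_force: 20.0
```

Request:
jog_arm --rows '[[[0,0.0065,0.005],0,0.03],[[0,0,0.008],0,0.03],[[0,0,0.003],0,0.03],[[0,0,0.001],0,0.03],[[0,0,0],0,0.03]]'

```text
time_s: 7.27
ee_pos: [0.6086, -0.2292, 0.0416]
eef_rot: [3.142, -0.0, -0.0]
force: [-0.2, -0.1, -0.6]
grip_width: 0.0463
grip_force: 20.0
```

Request:
jog_arm --rows '[[[0,0.0,0.0015],0,0.03],[[0,0,0.001],0,0.03],[[0,0,0.0005],0,0.03],[[0,0,0],0,0.03]]'

```text
time_s: 7.6
ee_pos: [0.6086, -0.2291, 0.0384]
eef_rot: [-3.142, 0.0, -0.0]
force: [0.1, -0.2, -0.6]
grip_width: 0.0462
grip_force: 20.0
```

Request:
jog_arm --rows '[[[0,0.0,0.0005],0,0.03],[[0,0,0],0,0.03],[[0,0,0.0005],0,0.03],[[0,0,0],0,0.03]]'

```text
time_s: 7.93
ee_pos: [0.6088, -0.2292, 0.0382]
eef_rot: [3.141, -0.001, -0.0]
force: [-2.5, 1.2, 5.9]
grip_width: 0.0464
grip_force: 20.0
```

Request:
jog_arm --rows '[[[0,0,0],0,0.05],[[0,0,0],0,0.055],[[0,0,0],0,0.065],[[0,0,0],0,0.075],[[0,0,0],0,0.085],[[0,0,0],0,0.085],[[0,0,-0.02],0,0.085],[[0,0,-0.03],0,0.085],[[0,0,-0.035],0,0.085],[[0,0,-0.035],0,0.085],[[0,0,-0.03],0,0.085]]'

```text
time_s: 8.85
ee_pos: [0.6086, -0.2292, 0.19]
eef_rot: [3.141, -0.001, -0.0]
force: [0.9, -0.8, -0.5]
grip_width: 0.0844
grip_force: 0.0
```

```bash
cat > cap.py <<'E'
from h import *
import sys
def cap(k,x,y,r=.05):
    o,c,W=wristW();m=masks(c["image"])[k];P=W[m];P=P[(P[:,2]>.09)&(P[:,2]<.115)&(np.hypot(P[:,0]-x,P[:,1]-y)<r)]
    print(o["ee_pos"],k,len(P),(P.min(0)+P.max(0))/2 if len(P) else '',np.ptp(P,0) if len(P) else '');return c,W
cap(sys.argv[1],float(sys.argv[2]),float(sys.argv[3]))
E
python3 cap.py yellow .608 -.229; python3 cap.py red .587 -.062
```

```text
[ 0.60861624 -0.22917747  0.19001523] yellow 1004 [ 0.60922104 -0.23025545  0.09726119] [0.03120789 0.03011477 0.01313013]
[ 0.61030654 -0.22985654  0.19644905] red 970 [ 0.58982576 -0.06572214  0.0951149 ] [0.03059568 0.03199852 0.01022305]
```

Request:
jog_arm --rows '[[[-0.0042,-0.02,0],0,0.085],[[-0.0042,-0.035,0],0,0.085],[[-0.0042,-0.037,0],0,0.085],[[-0.0042,-0.037,0],0,0.085],[[-0.0042,-0.025,0],0,0.085],[[0,-0.012,0],0,0.085],[[0,0,0.02],0,0.085],[[0,0,0.02],0,0.085]]'

```text
time_s: 9.62
ee_pos: [0.5881, -0.0627, 0.1474]
eef_rot: [3.141, -0.002, 0.001]
force: [0.5, -0.6, -0.1]
grip_width: 0.0848
grip_force: 0.0
```

```bash
python3 cap.py red .587 -.062
```

```text
[ 0.58814205 -0.06271836  0.14736637] red 1329 [ 0.58921485 -0.06455976  0.0951142 ] [0.03143275 0.03056481 0.01014322]
```

Request:
jog_arm --rows '[[[0.001,0.0015,0.03],0,0.085],[[0,0,0.035],0,0.085],[[0,0,0.032],0,0.085],[[0,0,0.015],0,0.085],[[0,0,0],0,0.03],[[0,0,0],0,0.03],[[0,0,0],0,0.03],[[0,0,0],0,0.03],[[0,0,0],0,0.03],[[0,0,0],0,0.03],[[0,0,0],0,0.03],[[0,0,0],0,0.03]]'

```text
time_s: 10.67
ee_pos: [0.5891, -0.0646, 0.0363]
eef_rot: [3.141, -0.001, -0.0]
force: [-0.5, 0.7, 5.8]
grip_width: 0.0468
grip_force: 20.0
```

Request:
jog_arm --rows '[[[0,0,-0.01],0,0.03],[[0,0,-0.02],0,0.03],[[0,0,-0.03],0,0.03],[[0,0,-0.035],0,0.03],[[0,0,-0.035],0,0.03],[[0,0,-0.025],0,0.03],[[0,0,0],0,0.03]]'

```text
time_s: 11.25
ee_pos: [0.5903, -0.0649, 0.1968]
eef_rot: [3.14, -0.008, -0.0]
force: [0.1, 0.4, -0.9]
grip_width: 0.0468
grip_force: 20.0
```

Request:
jog_arm --rows '[[[-0.012,0.018,0],0,0.03],[[-0.018,0.027,0],0,0.03],[[-0.021,0.032,0],0,0.03],[[-0.021,0.032,0],0,0.03],[[-0.021,0.032,0],0,0.03],[[-0.018,0.027,0],0,0.03],[[-0.016,0.026,0],0,0.03],[[-0.01,0.0165,0],0,0.03],[[0,0,0],0,0.03]]'

```text
time_s: 12.0
ee_pos: [0.4495, -0.2775, 0.19]
eef_rot: [-3.141, 0.001, -0.004]
force: [0.5, -0.2, -0.6]
grip_width: 0.0471
grip_force: 20.0
```

Run:
```python
from h import *
o,c,W=wristW();print(o["ee_pos"],o["grip_width"],o["grip_force"],o["force"])
m=masks(c["image"])
for k,h in dict(red=(.452,-.2755)).items():
    P=W[m[k]];P=P[(P[:,2]<.03)&(np.hypot(P[:,0]-h[0],P[:,1]-h[1])<.06)]
    print(k,len(P),P.min(0),P.max(0))
save(c["image"],"w3.png")
```

```text
[ 0.44954049 -0.27751718  0.19000824] 0.04712921765947443 19.995397256570868 [ 0.4566227  -0.16901334 -0.60259375]
red 2619 [ 0.42826108 -0.31481917 -0.00162009] [ 0.49083561 -0.2379025   0.01434831]
```

View pics/w3.png

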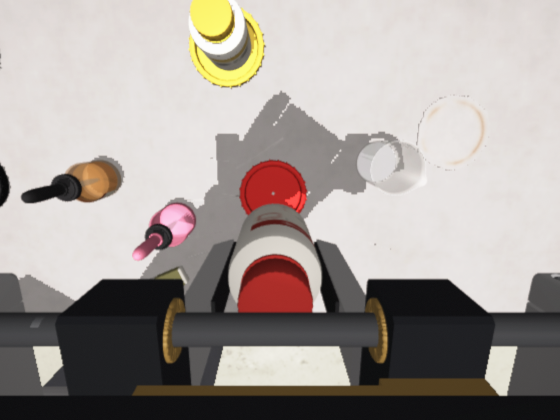

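The wrist view shows the yellow bottle standing inside its holder at (228,45). The red bottle is held over the red holder, (273,192), with the pink dropper at (170,225) and the beaker at (390,165) both clear.

Request:
jog_arm --rows '[[[0.0025,-0.001,0.025],0,0.03],[[0,0,0.035],0,0.03],[[0,0,0.035],0,0.03],[[0,0,0.025],0,0.03],[[0,0,0.015],0,0.03],[[0,0,0.006],0,0.03],[[0,0,0.003],0,0.03],[[0,0,0],0,0.03],[[0,0,0],0,0.03]]'

```text
time_s: 12.8
ee_pos: [0.4547, -0.2741, 0.0475]
eef_rot: [3.141, -0.001, 0.0]
force: [0.2, -0.2, -1.3]
grip_width: 0.0468
grip_force: 20.0
```

Request:
jog_arm --rows '[[[-0.002,0.002,0.003],0,0.03],[[0,0,0.002],0,0.03],[[0,0,0.001],0,0.03],[[0,0,0.0005],0,0.03],[[0,0,0],0,0.03],[[0,0,0],0,0.03]]'

```text
time_s: 13.3
ee_pos: [0.4522, -0.2762, 0.0403]
eef_rot: [3.141, -0.0, -0.0]
force: [-1.3, 1.1, 4.3]
grip_width: 0.0469
grip_force: 20.0
```

Request:
jog_arm --rows '[[[0,0,0],0,0.05],[[0,0,0],0,0.055],[[0,0,0],0,0.065],[[0,0,0],0,0.072],[[0,0,0],0,0.072],[[0,0,-0.01],0,0.072],[[0,0,-0.025],0,0.072],[[0,0,-0.035],0,0.072],[[0,0,-0.035],0,0.072],[[0,0,-0.03],0,0.08],[[0,0,-0.01],0,0.085]]'

```text
time_s: 14.22
ee_pos: [0.4531, -0.2768, 0.1904]
eef_rot: [3.138, -0.006, -0.0]
force: [0.9, 0.3, 1.3]
grip_width: 0.082
grip_force: 0.0
```

```bash
python3 cap.py red .452 -.276
```

```text
[ 0.45314947 -0.27684332  0.19044113] red 1006 [ 0.45224014 -0.27661302  0.09706083] [0.03117059 0.03052275 0.01399788]
```

Request:
jog_arm --rows '[[[0,-0.02,0],0,0.088],[[-0.001,-0.035,0],0,0.088],[[-0.001,-0.038,0],0,0.088],[[-0.001,-0.038,0],0,0.088],[[-0.001,-0.038,0],0,0.088],[[-0.001,-0.038,0],0,0.088],[[-0.001,-0.038,0],0,0.088],[[-0.001,-0.038,0],0,0.088],[[-0.001,-0.038,0],0,0.088],[[-0.001,-0.038,0],0,0.088],[[-0.001,-0.038,0],0,0.088],[[-0.001,-0.038,0],0,0.088]]'

```text
time_s: 15.27
ee_pos: [0.4403, 0.1607, 0.1842]
eef_rot: [3.141, 0.001, -0.0]
force: [0.4, -0.7, -0.7]
grip_width: 0.088
grip_force: 0.0
```

Request:
jog_arm --rows '[[[-0.001,-0.038,0],0,0.088],[[-0.001,-0.036,0],0,0.088],[[-0.001,-0.02,0],0,0.088],[[0,-0.012,0],0,0.088],[[0,0,0.02],0,0.088],[[0,0,0.02],0,0.088]]'

```text
time_s: 15.77
ee_pos: [0.4383, 0.2652, 0.1443]
eef_rot: [-3.141, -0.001, 0.001]
force: [0.6, 0.4, -0.4]
grip_width: 0.0878
grip_force: 0.0
```

```bash
python3 cap.py blue .4385 .2655
```

```text
[0.43827    0.26518006 0.14433285] blue 1317 [0.43997554 0.26416334 0.09524464] [0.03077299 0.03014772 0.01024163]
```

Request:
jog_arm --rows '[[[0.0015,0.001,0.03],0,0.088],[[0,0,0.035],0,0.088],[[0,0,0.03],0,0.088],[[0,0,0.0135],0,0.088],[[0,0,0],0,0.03],[[0,0,0],0,0.03],[[0,0,0],0,0.03],[[0,0,0],0,0.03],[[0,0,0],0,0.03],[[0,0,0],0,0.03],[[0,0,0],0,0.03],[[0,0,0],0,0.03]]'

```text
time_s: 16.82
ee_pos: [0.44, 0.2641, 0.0371]
eef_rot: [-3.141, -0.001, -0.0]
force: [-1.2, 1.3, 6.1]
grip_width: 0.0468
grip_force: 20.0
```

Request:
jog_arm --rows '[[[0,0,0],0,0.03]]'

```text
time_s: 16.9
ee_pos: [0.4401, 0.2642, 0.0371]
eef_rot: [-3.141, -0.001, -0.0]
force: [-0.6, 0.1, 7.2]
grip_width: 0.0473
grip_force: 20.0
```

Request:
jog_arm --rows '[[[0,0,-0.01],0,0.03],[[0,0,-0.02],0,0.03],[[0,0,-0.03],0,0.03],[[0,0,-0.035],0,0.03],[[0,0,-0.035],0,0.03],[[0,0,-0.025],0,0.03],[[0,0,0],0,0.03]]'

```text
time_s: 17.48
ee_pos: [0.4411, 0.2646, 0.1972]
eef_rot: [-3.138, -0.007, -0.0]
force: [1.1, 0.7, -0.6]
grip_width: 0.0469
grip_force: 20.0
```

Request:
jog_arm --rows '[[[0.0125,0.0157,0],0,0.03],[[0.02,0.025,0],0,0.03],[[0.024,0.03,0],0,0.03],[[0.024,0.03,0],0,0.03],[[0.024,0.03,0],0,0.03],[[0.024,0.03,0],0,0.03],[[0.02,0.025,0],0,0.03],[[0.012,0.015,0],0,0.03],[[0.006,0.007,0],0,0.03],[[0,0,0],0,0.03]]'

```text
time_s: 18.32
ee_pos: [0.6064, 0.055, 0.1905]
eef_rot: [3.141, 0.001, -0.002]
force: [-0.5, -0.5, -0.7]
grip_width: 0.0473
grip_force: 20.0
```

Run:
```python
from h import *
o,c,W=wristW();print(o["ee_pos"],o["grip_width"],o["grip_force"],o["force"])
m=masks(c["image"])
for k,h in dict(blue=(.6065,.0565)).items():
    P=W[m[k]];P=P[(P[:,2]<.03)&(np.hypot(P[:,0]-h[0],P[:,1]-h[1])<.06)]
    print(k,len(P),P.min(0),P.max(0))
```

```text
[0.60635801 0.05500432 0.19054352] 0.04725279131986576 19.993853985797614 [-0.51876329 -0.49455196 -0.71025571]
blue 2544 [ 0.58331656  0.01872005 -0.00087725] [0.64526067 0.09480133 0.01428113]
```

Request:
jog_arm --rows '[[[0,-0.0015,0.025],0,0.03],[[0,0,0.035],0,0.03],[[0,0,0.035],0,0.03],[[0,0,0.025],0,0.03],[[0,0,0.015],0,0.03],[[0,0,0.006],0,0.03],[[0,0,0.002],0,0.03],[[0,0,0],0,0.03],[[0,0,0],0,0.03]]'

```text
time_s: 19.12
ee_pos: [0.6066, 0.0582, 0.0499]
eef_rot: [-3.141, -0.002, 0.0]
force: [-0.2, -0.6, -2.2]
grip_width: 0.0472
grip_force: 20.0
```

Request:
jog_arm --rows '[[[0,0.001,0.004],0,0.03],[[0,0,0.002],0,0.03],[[0,0,0.001],0,0.03],[[0,0,0.001],0,0.03],[[0,0,0],0,0.03],[[0,0,0],0,0.03]]'

```text
time_s: 19.62
ee_pos: [0.6064, 0.0566, 0.0411]
eef_rot: [-3.142, -0.001, -0.0]
force: [-3.4, -0.3, 6.0]
grip_width: 0.0472
grip_force: 20.0
```

Contact at the expected height. Releasing.

Request:
jog_arm --rows '[[[0,0,0],0,0.05],[[0,0,0],0,0.055],[[0,0,0],0,0.065],[[0,0,0],0,0.075],[[0,0,0],0,0.075],[[0,0,-0.01],0,0.075],[[0,0,-0.025],0,0.075],[[0,0,-0.035],0,0.075],[[0,0,-0.035],0,0.07],[[0,0,-0.035],0,0.06],[[0,0,-0.02],0,0.06]]'

```text
time_s: 20.53
ee_pos: [0.6069, 0.0567, 0.2056]
eef_rot: [-3.141, -0.005, -0.0]
force: [-0.2, 0.0, -0.0]
grip_width: 0.0613
grip_force: 0.0
```

```bash
python3 cap.py blue .606 .057
python3 - <<'E'
from h import *
o,c,W=wristW();print(o["ee_pos"])
D=np.hypot(W[...,0]-.467,W[...,1]+.073)<.035
for lo,hi in((.075,.118),(.02,.05)):
    P=W[D&(W[...,2]>lo)&(W[...,2]<hi)];print(lo,len(P),P.min(0),P.max(0))
P=W[(np.hypot(W[...,0]-.465,W[...,1]-.0775)<.06)&(masks(c["image"])["black"])&(W[...,2]<.02)];print("holder",len(P),P.min(0),P.max(0))
save(c["image"],"w4.png")
E
```

```text
[0.60686552 0.056699   0.20563781] blue 880 [0.60579356 0.05609389 0.09715497] [0.030676   0.02899823 0.01381638]
[0.60779555 0.05672153 0.20848085]Traceback (most recent call last):
  File "<stdin>", line 5, in <module>
    return umr_minimum(a, axis, None, out, keepdims, initial, where)
ValueError: zero-size array to reduction operation minimum which has no identity
```

Request:
jog_arm --rows '[[[-0.014,0.013,0],0,0.06],[[-0.024,0.022,0],0,0.06],[[-0.026,0.024,0],0,0.06],[[-0.026,0.024,0],0,0.06],[[-0.024,0.022,0],0,0.06],[[-0.018,0.016,0],0,0.06],[[-0.009,0.009,0],0,0.06],[[0,0,0],0,0.06]]'

```text
time_s: 21.3
ee_pos: [0.4641, -0.0744, 0.2005]
eef_rot: [3.141, 0.0, -0.002]
force: [0.6, 0.2, 0.1]
grip_width: 0.0602
grip_force: 0.0
```

Run:
```python
from h import *
o,c,W=wristW();print(o["ee_pos"])
save(c["image"],"w4.png")
D=np.hypot(W[...,0]-.467,W[...,1]+.073)<.035
for lo,hi in((.112,.13),(.074,.106),(.063,.073),(.02,.045)):
    P=W[D&(W[...,2]>lo)&(W[...,2]<hi)]
    if len(P):print(lo,len(P),P.min(0).round(4),P.max(0).round(4),P.mean(0).round(4))
P=W[(np.hypot(W[...,0]-.465,W[...,1]-.0775)<.06)&(masks(c["image"])["black"])&(W[...,2]<.02)];print("holder",len(P),*((P.min(0),P.max(0)) if len(P) else ()))
```

```text
[ 0.4640525  -0.07444633  0.20050571]
0.112 138 [ 0.4659 -0.0817  0.1121] [ 0.4757 -0.0712  0.1231] [ 0.4713 -0.0762  0.1192]
0.074 240 [ 0.4612 -0.0885  0.074 ] [ 0.4806 -0.0656  0.1058] [ 0.4733 -0.076   0.0804]
0.063 125 [ 0.4597 -0.0887  0.0657] [ 0.4831 -0.0635  0.073 ] [ 0.4741 -0.0756  0.0716]
0.02 350 [ 0.4508 -0.0966  0.0208] [ 0.491  -0.0557  0.045 ] [ 0.4783 -0.0758  0.0399]
holder 3182 [0.43027691 0.03616861 0.00082897] [0.50520255 0.11243213 0.01481839]
```

View pics/w4.png

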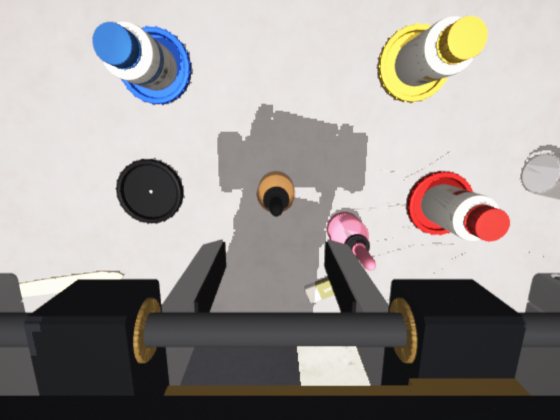

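The wrist view shows all three bottles standing in their holders: blue (155,65), yellow (415,62), red (440,203). The amber dropper with the black bulb is at (276,190) and the empty black holder at (150,190). The pink one at (350,232) is clear.

Request:
jog_arm --rows '[[[0.004,0.001,0],0,0.06],[[0.003,0.0005,0.02],0,0.06],[[0,0,0.03],0,0.06],[[0,0,0.03],0,0.06],[[0,0,0.025],0,0.06],[[0,0,0.012],0,0.06],[[0,0,0.004],0,0.06],[[0,0,0],0,0.06],[[0,0,0],0,0.06]]' --squeeze 15

```text
time_s: 22.1
ee_pos: [0.473, -0.0745, 0.08]
eef_rot: [3.142, -0.001, 0.0]
force: [-0.4, 0.5, -0.0]
grip_width: 0.0597
grip_force: 0.0
```

Request:
jog_arm --rows '[[[-0.0015,0.0015,0.003],0,0.04],[[0,0,0],0,0.03],[[0,0,0],0,0.025],[[0,0,0],0,0.02],[[0,0,0],0,0.018],[[0,0,0],0,0.015],[[0,0,0],0,0.012],[[0,0,0],0,0.009],[[0,0,0],0,0.004],[[0,0,0],0,0.004],[[0,0,0],0,0.004],[[0,0,0],0,0.004]]'

```text
time_s: 23.1
ee_pos: [0.4707, -0.0763, 0.0765]
eef_rot: [-3.142, -0.0, -0.0]
force: [0.2, -0.1, 1.3]
grip_width: 0.0124
grip_force: 15.0
```

Request:
jog_arm --rows '[[[0,0,0],0,0.004],[[0,0,0],0,0.004]]'

```text
time_s: 23.27
ee_pos: [0.4707, -0.0763, 0.0765]
eef_rot: [-3.142, -0.0, -0.0]
force: [-1.4, 0.5, 1.7]
grip_width: 0.0126
grip_force: 15.0
```

Request:
jog_arm --rows '[[[0,0,-0.006],0,0.004],[[0,0,-0.014],0,0.004],[[0,0,-0.02],0,0.004],[[0,0,-0.014],0,0.004],[[0,0,-0.006],0,0.004],[[0,-0.008,0],0,0.004],[[0,-0.016,0],0,0.004],[[-0.002,-0.024,0],0,0.004],[[-0.002,-0.028,0],0,0.004],[[0,-0.028,0],0,0.004],[[0,-0.024,0],0,0.004],[[0,-0.016,0],0,0.004]]'

```text
time_s: 24.27
ee_pos: [0.4658, 0.07, 0.1355]
eef_rot: [-3.141, 0.002, 0.001]
force: [-0.0, 0.3, -1.0]
grip_width: 0.0128
grip_force: 15.0
```

Request:
jog_arm --rows '[[[0,-0.008,0],0,0.004],[[0,0,0],0,0.004],[[0,0,0],0,0.004]]'

```text
time_s: 24.52
ee_pos: [0.4664, 0.0756, 0.1359]
eef_rot: [3.141, 0.001, 0.0]
force: [-0.6, 0.6, -1.3]
grip_width: 0.0127
grip_force: 15.0
```

Run:
```python
from h import *
o,c,W=wristW();print(o["ee_pos"],o["grip_width"],o["grip_force"])
save(c["image"],"w5.png")
P=W[(np.hypot(W[...,0]-.467,W[...,1]-.0755)<.05)&(masks(c["image"])["black"])&(W[...,2]<.02)&(W[...,2]>-.01)];print("holder",len(P),P.min(0),P.max(0))
P=W[(np.hypot(W[...,0]-.467,W[...,1]-.0755)<.05)&(W[...,2]<.11)&(W[...,2]>.04)];print("body",len(P),P.min(0),P.max(0))
```

```text
[0.46638116 0.07557581 0.13590706] 0.012670923370053223 14.999887816957198
holder 2589 [0.4435991  0.03702576 0.00140344] [0.50628568 0.11417589 0.01416493]
body 1578 [0.45986016 0.05430583 0.06274951] [0.48728362 0.09626972 0.10998691]
```

View pics/w5.png

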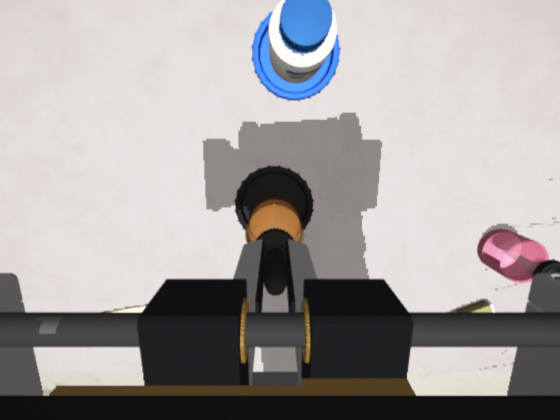

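The wrist view shows the dropper hanging upright over the black holder, (275,205), and aligned with it. Lowering.

Request:
jog_arm --rows '[[[0.0005,0,0.01],0,0.004],[[0,0,0.018],0,0.004],[[0,0,0.014],0,0.004],[[0,0,0.006],0,0.004],[[0,0,0.002],0,0.004],[[0,0,0],0,0.004],[[0,0,0],0,0.004]]'

```text
time_s: 25.15
ee_pos: [0.4675, 0.0755, 0.0869]
eef_rot: [-3.142, -0.001, -0.001]
force: [0.5, -0.5, -1.5]
grip_width: 0.0123
grip_force: 15.0
```

Request:
jog_arm --rows '[[[0,0,0.003],0,0.004],[[0,0,0.002],0,0.004],[[0,0,0.001],0,0.004],[[0,0,0.0005],0,0.004],[[0,0,0],0,0.004],[[0,0,0],0,0.004]]'

```text
time_s: 25.65
ee_pos: [0.4675, 0.0758, 0.0804]
eef_rot: [-3.141, -0.001, -0.0]
force: [-0.7, 0.4, 4.5]
grip_width: 0.0126
grip_force: 15.0
```

Request:
jog_arm --rows '[[[0,0,0],0,0.015],[[0,0,0],0,0.018],[[0,0,0],0,0.025],[[0,0,0],0,0.035],[[0,0,0],0,0.045],[[0,0,0],0,0.045],[[0,0,-0.015],0,0.045],[[0,0,-0.03],0,0.045],[[0,0,-0.03],0,0.045],[[0,0,-0.03],0,0.045],[[0,0,-0.02],0,0.045],[[0,0,0],0,0.045]]'

```text
time_s: 26.65
ee_pos: [0.4686, 0.0758, 0.209]
eef_rot: [-3.141, -0.006, -0.0]
force: [0.1, 0.0, 1.0]
grip_width: 0.0449
grip_force: 0.0
```

Run:
```python
from h import *
c=camera("scene");a=c["image"][100:400,120:420]
save(cv2.resize(a,(600,600),interpolation=cv2.INTER_CUBIC),"s2.png")
```

```text
(no output)
```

View pics/s2.png

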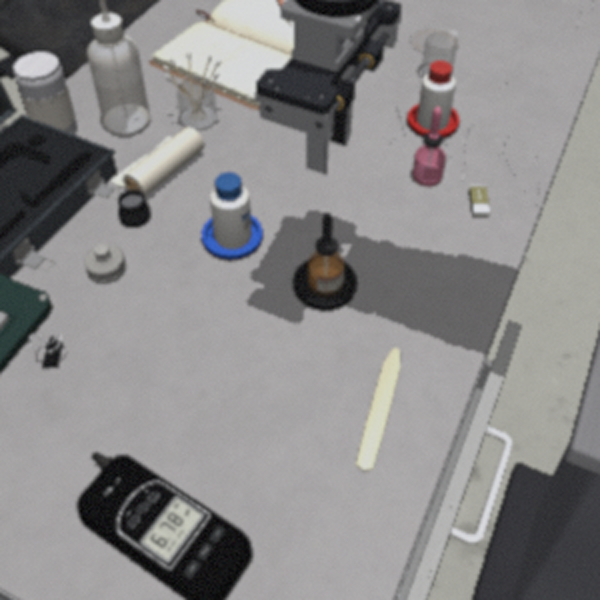

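The scene view shows the dropper upright in the black holder at (325,275), blue at (232,230) and red at (435,110). Yellow is behind the gripper here, but the wrist pictures showed it standing in its holder. The meter and beaker have not moved.

```bash
python3 -c "
from station import *
print(hand_in())"
```

```text
the job is handed in; nothing more can be done
None
```

The job is handed in after about 27 s of robot time: yellow, red and blue bottles and then the dropper each stand upright in their own holders, set down in that order, with the beaker and meter left where they were.

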